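# Reset the counter and hold the probe over the sample dish

### The job

Take a contamination reading: first twist the counter's spring-loaded reset knob clockwise all the way to its stop and let it spring back by itself. Then lift the cordless probe by its handle out of its cradle, carry it over the lead bricks, and hold it upright with its oblong face squarely over the oblong sample dish inside, long side along long side, about 1 cm above the dish's rim. The probe must touch neither the dish nor the bricks, the dish and the bottles and box nearby stay where they are, and you finish still holding the probe there, quite still.

Things in the scene. Friction and masses are not known exactly. Their poses are not given: they have to be found in the camera images.
- knob (a joint): Angle of the counter's reset knob: 0 at rest, grows clockwise seen from above, rigid stop at 1.1 rad. A spring drives it back to 0 when let go (about 0.07 N m at the stop).
- knob_grip (a point): On the knob's vertical axis, at the height to grip; turns with the knob. The knob is a black upright bar 44 mm long (x), 14 mm wide (y), top 12 mm above this point, foot 30 mm below it on a black disc of radius 22 mm. It stands mid-top of a fixed white instrument box (the counter), 150 x 130 mm, 80 mm high.
- probe_centre (a point): Centre of the loose cordless probe, half-way up its 150 mm; z up along the handle, x along its head's long side. Stands face down in the cradle: metal head 92 (x) x 48 (y) mm in the lowest 30 mm, neck 60 x 38 mm up to 42 mm, then a straight pale grey handle 40 (x) x 30 (y) mm to the top. About 0.35 kg.
- probe_face (a point): Centre of the probe's flat lower face (75 mm below probe_centre), same axes. This is the face to hold over the dish.
- dish_rim (a point): Centre of the sample dish, at the height of its rim. White oblong open dish 100 mm (x) by 56 mm (y), 12 mm high, loose, lying flat inside the castle.
- castle: Open-topped oblong ring of grey lead bricks on a dark steel plate, fixed. Outside 250 (x) x 210 (y) mm, inside 190 x 150 mm, brick tops 60 mm and inner floor 5 mm above the bench. Origin: centre of its underside, on the bench. Castle and cradle stand on opposite sides of the counter; which is left or right varies.
- cradle: Fixed grey cradle of the probe: plate 150 (x) x 90 (y) mm, 10 mm thick, with a low lip 14 mm above the plate, 5 mm off each short end of the probe head; the probe lifts straight out. Origin: centre of its underside.
- reagent_centre (a point): Centre of the brown reagent bottle, 50 mm across, 120 mm high, a bystander behind the counter.
- jar_centre (a point): Centre of the white jar, 54 mm across, 70 mm high, a bystander behind the counter.
- tipbox_centre (a point): Centre of the blue box, 45 x 45 mm, 50 mm high, a bystander behind the counter.
Things that resemble listed ones, but are neither listed nor needed, are in the scene too. What is shaped like the part that bears probe_centre but turquoise is not meant. Leave any turquoise look-alike of the part that bears dish_rim alone.

How it is judged (in metres and radians):
On the way, in this order (a step that is already met when the one before it is completed fails the run):
1. the knob is twisted to its stop (value of joint knob above 1 rad), for 0.1 s.
2. the knob is let go and has sprung back (value of joint knob below 0.1 rad and contact force between the fingers and knob below 0.1 N), for 0.2 s.
3. the probe is lifted out of its cradle (height (world z) of probe_face above 0.05 m), for 0.2 s.
At the end, for the whole second after the job is handed in: Knob at rest (<0.1 rad). Probe held by the fingers, touching neither dish nor castle: face centre within 10 mm of dish centre sideways, 3-18 mm above its rim, upright within 0.10 rad, long sides parallel within 0.14 rad, under 15 mm/s. Dish moved <6 mm, bystanders <20 mm (horizontal distance between probe_face and dish_rim below 0.01 m and z of probe_face in the frame of dish_rim between 0.003 and 0.018 m and angle between probe_face's own z axis and vertical below 0.1 rad and angle between the x axis of probe_face and the x axis of dish_rim, either way round below 0.14 rad and contact force between the fingers and probe above 1 N and contact force between probe and dish below 0.1 N and contact force between probe and castle below 0.1 N and distance of dish_rim from where it was at the start of the episode below 0.006 m and value of joint knob below 0.1 rad and distance of each of reagent_centre, jar_centre, tipbox_centre from where it was at the start of the episode below 0.02 m and linear speed of probe below 0.015 m/s); the arm keeps its last pose, push and grip.
It fails at once if the probe touches the dish (contact force between probe and dish above 0.3 N).
It fails at once if the probe touches the lead bricks (contact force between probe and castle above 0.5 N).
It fails at once if the dish is shifted (distance of dish_rim from where it was at the start of the episode above 0.01 m).
It fails at once if a bystander is disturbed (distance of any of reagent_centre, jar_centre, tipbox_centre from where it was at the start of the episode above 0.02 m).
It also fails if it takes over 72 s, if anything falls off the work surface, if the arm or the gripper's body presses on something with over 40 N, if the wrist force passes 120 N, or if a joint passes its speed limit or range.

### The arm

A 6-joint arm with a two-finger parallel gripper is mounted at the origin on the work surface. World frame = base frame: x ahead of the robot, y to its left, z up, the work surface at z = 0. Lengths are in mm, angles in rad, forces in N, time in s.
With the tool pointing down it reaches from about 325 to 875 mm from the base axis. Payload 4.4 kg.
Tool frame: the origin (TCP) lies on the centre line of the jaws, within the pads' length; the fingertips stand ahead of it and the grasp point (between the pads) lies 6 mm ahead of it (ctrl.tcp_to_tips is the z of the fingertips in the tool frame, in mm); z points along the fingers, y is the direction in which the jaws open and shut (so a half turn about z gives the same grasp; the last joint's range is limited). The gripper opens to 85 mm and grips with 20 to 120 N. Pads are 22 mm wide; open, the fingers measure 114 mm over their backs; the gripper's body (76 mm by 85 mm) begins 54 mm behind the grasp point. The pads swing forward as they close: fully open they stand 13 mm farther back than shut.
Start: joints at [0.966, 0.207, 1.542, -0, 1.393, -0.15], TCP at [252.597, 516.548, 256.282] pointing down, gripper open.
Joint ranges: [-2.73, 2.73], [-0.86, 2.22], [0.23, 2.46], [-1.11, 4.25], [0.08, 2.63], [-2.82, 2.82]. Speed limits (rad/s): [2.79, 2.79, 3.14, 3.14, 3.14, 3.14].

### API

Orientations are given as a 3x3 rotation matrix whose columns are the frame's x, y, z axes.
In Python, from plant import ctrl, sensors, optics gives the robot as it stands. Calls block until the motion is done:
- ctrl.move_ptp(position, orientation): joint-space move of the TCP to a pose.
- ctrl.move_l(position, rot=None, vel=150, threshold=None): straight line of the TCP; rot=None keeps the orientation; vel is the mean speed in mm/s. With threshold (N) it stops when the force on the tool has changed by that much, and returns True; else False.
- ctrl.set_joints(angles): joint-space move.
- ctrl.gripper_to(opening, force=None): finger opening in mm; force is the grip in N (None keeps the last); returns when the fingers have stopped.
- ctrl.hold(seconds).
- ctrl.solve_ik(position, orientation): joint angles nearest the present ones, or None.
- sensors.read_state(): the state.
- optics.grab_frame(name): name is "side" or "top"; returns (picture, depth): 480x640x3 uint8, red, green, blue; 480x640 float32, mm along the optical axis (not along the pixel's ray), 0 where there is no reading.
- optics.camera_params(name): a dict with "mtx" (3x3 intrinsics, pixels), "R" (3x3) and "t" (3): a world point X has camera coordinates R X + t. Camera axes: x right, y down, z forward; pixel columns grow to the right and rows downward; lengths in mm; the calibration is good to about 2 mm. A picture is of the moment at which its call begins. camera_params takes no time and is no camera call.
A pose or a line that the arm cannot do raises ctrl.MotionError and nothing moves.
- ctrl.finish_job(): hands the job in, once; it reports no verdict.
The state is a dict: "t": time; "q": joint angles; "qvel": joint speeds; "tau": joint torques, N m; "eef_pos": TCP position; "eef_rot": TCP orientation; "force": force on the tool from outside, world axes, zero at the start; "wrist_torque": the same for the moment, N m; "grip_width": finger opening in mm.
Only numpy, scipy, OpenCV 4.12 (cv2) and the standard library are available. Lean on these libraries where they do the work, as an engineer would, in place of code of your own. Each camera call takes 0.05 s, during which the arm holds its last target. There are 200 camera calls.

## Working session

There is one attempt and no reset: what is moved stays moved. The work goes in short steps, each a Python script; the robot and the scene stay as the last script left them, time stands still between calls to the robot, and variables do not carry over. Pictures are saved under pics/ and viewed, about 8 in all and at most 12, crops included, and the job is handed in when it is done.

```bash
mkdir -p pics; cat > h.py <<'E'
import numpy as np, cv2
from plant import ctrl, sensors, optics
def grab(n):
    p,d=optics.grab_frame(n); c=optics.camera_params(n); return p,d,c
def cloud(d,c):
    K=np.array(c["mtx"]);v,u=np.mgrid[:480,:640]
    X=np.stack([(u-K[0,2])/K[0,0]*d,(v-K[1,2])/K[1,1]*d,d],-1)
    return (X-np.array(c["t"]).ravel())@np.array(c["R"])
E
python3 - <<'E'
from h import *
for n in("top","side"):
    p,d,c=grab(n); cv2.imwrite(f"pics/{n}0.png",p[...,::-1]); np.savez(f"{n}0.npz",p=p,d=d)
    R=np.array(c["R"]);print(n,-R.T@np.array(c["t"]).ravel(),R.round(3).tolist(),c["mtx"])
print(ctrl.tcp_to_tips, sensors.read_state()["eef_rot"])
E
```

```text
top [ 478.06199208  -37.92867379 1452.41551505] [[0.028, -0.999, 0.021], [-0.994, -0.03, -0.108], [0.108, -0.018, -0.994]] [[561.68773004   0.         315.78165144]
 [  0.         561.68773004 245.07602423]
 [  0.           0.           1.        ]]
side [  76.21004998 -735.50634684  880.10640609] [[0.761, -0.649, -0.013], [-0.439, -0.501, -0.746], [0.477, 0.573, -0.666]] [[473.66985925   0.         319.57036338]
 [  0.         473.66985925 239.26063584]
 [  0.           0.           1.        ]]
25.0 [[-8.98348945e-01  4.39280920e-01 -1.20248525e-03]
 [ 4.39282455e-01  8.98347298e-01 -1.74828850e-03]
 [ 3.12259593e-04 -2.09880380e-03 -9.99997749e-01]]
```

View pics/top0.png

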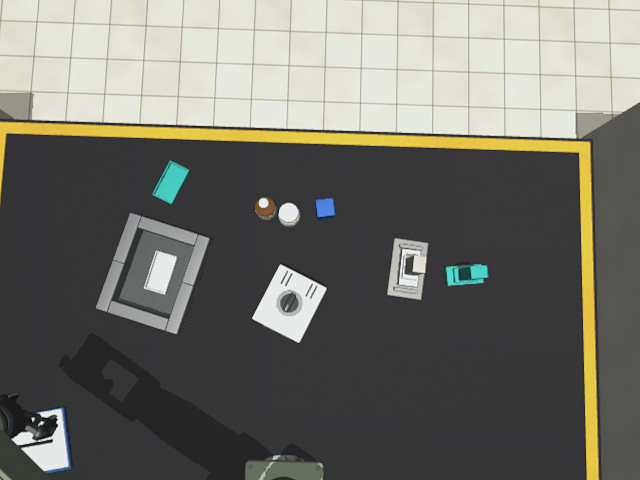

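View pics/side0.png

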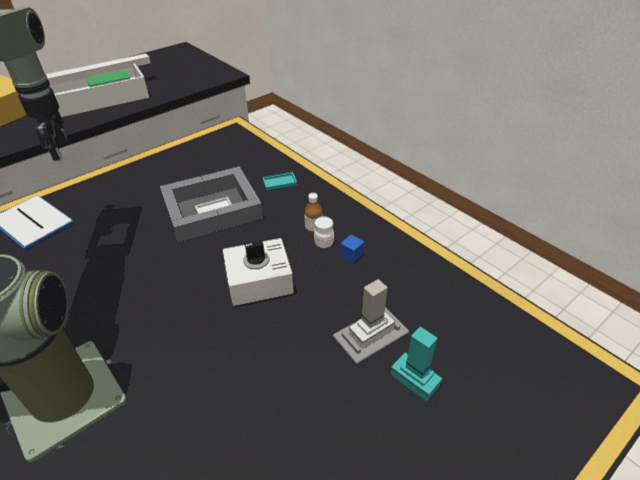

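The top view shows the castle at about (153,272) with the white dish at (160,271), the counter at (290,303) with its knob at (289,302), and the cradle at (408,269) with the probe's handle top at (417,264). The turquoise look-alikes are at (170,182) and (466,273). The side view agrees with this. Next I'll measure with the depth cloud.

```bash
cat > meas.py <<'E'
from h import *
def rect(P,m,name):
    q=P[m][:,:2].astype(np.float32)
    (c,s,a)=cv2.minAreaRect(q); 
    if s[0]<s[1]: a+=90;s=s[::-1]
    a=(a+90)%180-90
    print(f"{name:12s} n={m.sum()} c={np.round(c,1)} s={np.round(s,1)} long-axis {a:.1f}deg={np.radians(a):.3f} z={np.median(P[m][:,2]):.1f}")
    return c,a
def box(u0,v0,u1,v1):
    m=np.zeros((480,640),bool);m[v0:v1,u0:u1]=1;return m
if __name__=="__main__":
    z=np.load("top0.npz");p=z["p"].astype(int);d=z["d"];P=cloud(d,optics.camera_params("top"));ok=d>0;Z=P[...,2]
    B=box(80,200,225,345)&ok
    rect(P,B&(Z>50)&(Z<70),"castle top")
    inn=box(125,235,195,305)&ok&(Z<40)
    rect(P,inn&(p.min(-1)>150),"dish white")
    rect(P,inn&(Z>12)&(Z<25),"dish z")
    B=box(245,255,335,350)&ok
    rect(P,B&(Z>74)&(Z<86),"counter top")
    rect(P,B&(Z>105)&(Z<140),"knob top")
    B=box(380,230,436,305)&ok
    for a,b in((5,15),(18,28),(30,46),(48,60),(140,175)): rect(P,B&(Z>a)&(Z<b),f"probe {a}-{b}")
    z=np.load("side0.npz");p=z["p"].astype(int);d=z["d"];P=cloud(d,optics.camera_params("side"));ok=d>0;Z=P[...,2]
    print("side")
    rect(P,box(150,160,270,245)&ok&(Z>50)&(Z<70),"castle top")
    rect(P,box(190,192,240,220)&ok&(Z<30)&(p.min(-1)>150),"dish white")
    rect(P,box(215,235,300,305)&ok&(Z>75)&(Z<85),"counter top")
    rect(P,box(215,235,300,305)&ok&(Z>105)&(Z<140),"knob")
    B=box(330,275,392,360)&ok
    for a,b in((5,15),(30,46),(70,150),(155,175)): rect(P,B&(Z>a)&(Z<b),f"probe {a}-{b}")
    p=np.load("top0.npz")["p"]
    t=[cv2.resize(p[y:y+100,x:x+100],(400,400),interpolation=cv2.INTER_CUBIC) for x,y in((110,222),(365,222))]
    cv2.imwrite("pics/crop.png",np.hstack(t)[...,::-1])
E
python3 meas.py
```

```text
castle top   n=4067 c=[548.7 338.1] s=[250.6 212.5] long-axis -16.1deg=-0.281 z=58.8
dish white   n=900 c=[554.3 332.3] s=[102.7  62.1] long-axis -14.5deg=-0.253 z=8.8
dish z       n=343 c=[560.8 330. ] s=[176.8 176.3] long-axis -88.4deg=-1.543 z=15.2
counter top  n=2802 c=[483.7  -1. ] s=[149.6 129.5] long-axis -25.1deg=-0.438 z=79.5
knob top     n=118 c=[483.7  -1.3] s=[43.6 13.8] long-axis -24.8deg=-0.432 z=133.3
probe 5-15   n=928 c=[ 586.7 -303.4] s=[193.3 142.5] long-axis 0.4deg=0.007 z=9.2
probe 18-28  n=195 c=[ 581.9 -297.9] s=[123.1  75.9] long-axis -7.5deg=-0.131 z=22.6
probe 30-46  n=336 c=[ 583.5 -301.8] s=[115.1  50.7] long-axis -4.5deg=-0.078 z=39.1
probe 48-60  n=105 c=[ 581.9 -299.2] s=[60.  36.2] long-axis -0.6deg=-0.010 z=51.9
probe 140-175 n=249 c=[ 581.9 -300.8] s=[40.8 31.2] long-axis -6.7deg=-0.116 z=159.1
side
castle top   n=1989 c=[550.  335.9] s=[250.9 217.2] long-axis -16.3deg=-0.285 z=57.7
dish white   n=256 c=[561.9 350.3] s=[105.2  58. ] long-axis -14.9deg=-0.259 z=7.6
counter top  n=1879 c=[483.7  -4.5] s=[149.2 135.1] long-axis -25.2deg=-0.439 z=78.6
knob         n=229 c=[483.7  -4.1] s=[44.  16.9] long-axis -26.5deg=-0.462 z=124.8
probe 5-15   n=743 c=[ 603.  -251.8] s=[245.9 138.4] long-axis 50.7deg=0.885 z=8.8
probe 30-46  n=406 c=[ 582.7 -303.3] s=[95.8 51.2] long-axis -6.4deg=-0.112 z=38.6
probe 70-150 n=563 c=[ 575.2 -311.3] s=[49.8 25.1] long-axis -40.9deg=-0.713 z=111.4
probe 155-175 n=227 c=[ 582.4 -303.2] s=[42.3 30. ] long-axis -4.4deg=-0.077 z=158.7
```

View pics/crop.png

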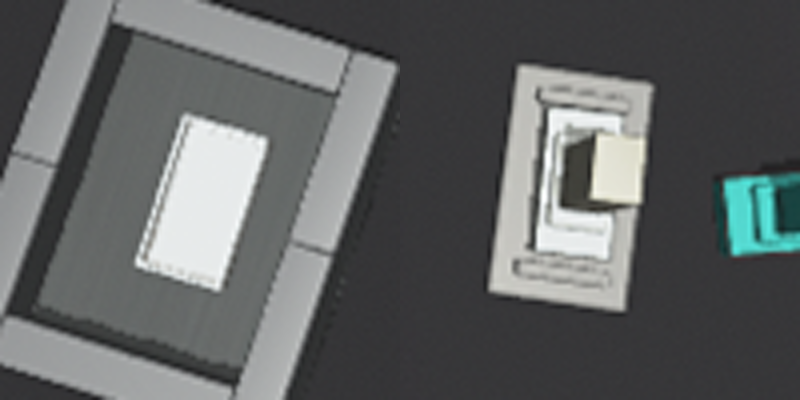

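Crop: dish rim corners are at about (183,112), (270,135), (222,292) and (135,268) in the left half. The cradle corners are at (518,65), (653,82), (625,312) and (489,291). The turquoise probe lies clear on the right. The measured sizes match the given ones. I'll refine the dish and cradle by fitting projected boxes, then check IK.

```bash
cat >> h.py <<'E'
from scipy.optimize import minimize
def proj(X,c):
    Y=X@np.array(c["R"]).T+np.array(c["t"]).ravel();Y=Y@np.array(c["mtx"]).T;return Y[:,:2]/Y[:,2:]
def fitbox(mask,c,dims,z0,z1,x0):
    S=8; 
    corners=np.array([[i*dims[0]/2,j*dims[1]/2,z] for i in(-1,1) for j in(-1,1) for z in(z0,z1)],float)
    def pts(x):
        X=corners.copy();co,s=np.cos(x[2]),np.sin(x[2])
        X[:,:2]=X[:,:2]@np.array([[co,s],[-s,co]])+x[:2];return proj(X,c)
    def cost(v):
        x=np.array([v[0],v[1],v[2]/100]);im=np.zeros((480*4,640*4),np.uint8)
        h=cv2.convexHull(((pts(x)+.5)*4*256).astype(np.int32)); cv2.fillConvexPoly(im,h,255,cv2.LINE_AA,8)
        m=cv2.resize(im,(640,480),interpolation=cv2.INTER_AREA)/255.
        return np.abs(m-mask).sum()
    v0=np.array([x0[0],x0[1],x0[2]*100]);sim=[v0]+[v0+e for e in np.diag([6,6,6.])]
    r=minimize(cost,v0,method="Nelder-Mead",options=dict(initial_simplex=sim,xatol=.05,fatol=.1))
    return r.x*[1,1,.01],r.fun
def Rdown(a):  # tool z down, jaw (y) axis along angle a
    y=np.array([np.cos(a),np.sin(a),0]);z=np.array([0,0,-1.]);return np.column_stack([np.cross(y,z),y,z])
E
python3 - <<'E'
from h import *
from meas import box
c=optics.camera_params("top");p=np.load("top0.npz")["p"].astype(int);mn=p.min(-1)
m=(box(125,235,195,305)&(mn>165)).astype(float);print("dish",m.sum(),fitbox(m,c,(100,56),5,17,(554,332,-.255)))
z=np.load("top0.npz");P=cloud(z["d"],c)
m=(box(380,230,436,305)&(mn>100)).astype(np.uint8);m=cv2.morphologyEx(m,cv2.MORPH_CLOSE,np.ones((13,13))).astype(float)
m2=(box(380,230,436,305)&(mn>85)).astype(float)
print("cradle",m.sum(),fitbox(m,c,(150,90),0,10,(582,-300,-.1)),fitbox(m2,c,(150,90),0,10,(582,-300,-.1)))
cs=optics.camera_params("side");
kn=-.435
for nm,pos,a in [("knob",(483.7,-2.2,127),kn+np.pi/2),("knobend",(483.7,-2.2,127),kn+np.pi/2-1.12),("probe",(582,-302,136),-.11+np.pi/2),("dish",(554,333,160),-.255+np.pi/2)]:
    for f in(0,np.pi):
        q=ctrl.solve_ik(pos,Rdown(a+f));print(nm,f,None if q is None else np.round(q,2))
E
```

```text
dish 1110.0 (array([ 5.54080395e+02,  3.31682547e+02, -2.49902363e-01]), np.float64(359.9490196078431))
cradle 2019.0 (array([ 5.82426869e+02, -3.02761875e+02, -1.20362772e-01]), np.float64(75.67450980392158)) (array([ 5.82330968e+02, -3.02728509e+02, -1.18300955e-01]), np.float64(243.13333333333335))
knob 0 [-0.18  0.17  1.88 -0.    1.09 -1.32]
knob 3.141592653589793 [-0.18  0.17  1.88 -0.    1.09  1.82]
knobend 0 [-0.18  0.17  1.88 -0.    1.09 -0.2 ]
knobend 3.141592653589793 None
probe 0 [-0.61  0.48  1.43 -0.    1.22 -2.07]
probe 3.141592653589793 [-0.61  0.48  1.43 -0.    1.22  1.07]
dish 0 [ 0.41  0.44  1.44 -0.    1.26 -0.91]
dish 3.141592653589793 [ 0.41  0.44  1.44 -0.    1.26  2.23]
```

```bash
python3 - <<'E'
from h import *
kn=-.437;x,y=483.7,-2.5;a=kn+np.pi/2
def s(l):
    t=sensors.read_state();print(l,round(t["t"],2),np.round(t["eef_pos"],1),"F",np.round(t["force"],1),"T",np.round(t["wrist_torque"],3),"w",round(t["grip_width"],1))
ctrl.move_ptp((x,y,200),Rdown(a));s("above")
ctrl.move_l((x,y,127),vel=100,threshold=8);s("down")
ctrl.gripper_to(0,force=40);s("closed")
for d in(.5,.9,1.0,1.06,1.10,1.13):
    ctrl.move_l((x,y,127),rot=Rdown(a-d),vel=100);s(d)
ctrl.hold(.3);s("stop")
E
```

```text
above 2.15 [483.9  -1.8 200.1] F [ 0.3 -0.2  0.5] T [ 0.059  0.021 -0.008] w 85.5
down 3.03 [484.3  -2.5 127.5] F [ 0.6 -0.6  0.1] T [-0.027 -0.002 -0.022] w 85.4
closed 3.68 [484.6  -0.9 127.5] F [2.2 6.5 0.7] T [ 0.777 -0.197 -0.212] w 13.4
0.5 4.33 [ 4.850e+02 -3.000e-01  1.275e+02] F [3.5 7.4 0.2] T [ 1.111 -0.429  0.044] w 13.1
0.9 4.88 [485.5  -0.  127.5] F [ 5.2  7.7 -1.6] T [ 1.339 -0.591  0.068] w 13.6
1.0 5.13 [485.6   0.  127.5] F [ 5.7  8.8 -1. ] T [ 1.359 -0.713  0.035] w 13.3
1.06 5.38 [485.7   0.  127.5] F [ 5.5  9.2 -1.6] T [ 1.365 -0.707  0.065] w 13.4
1.1 5.63 [485.8   0.  127.5] F [ 6.   9.7 -2.7] T [ 1.382 -0.776  0.061] w 13.5
1.13 5.88 [4.858e+02 1.000e-01 1.275e+02] F [ 6.4  9.7 -2.4] T [ 1.519 -0.828  1.053] w 13.1
stop 6.18 [4.858e+02 1.000e-01 1.275e+02] F [ 6.3  9.2 -2.6] T [ 1.499 -0.832  0.973] w 13.5
```

The torque jump at 1.13 shows the stop was reached. Next I release the knob, check it, and grasp the probe.

```bash
python3 - <<'E'
from h import *
def s(l):
    t=sensors.read_state();print(l,round(t["t"],2),np.round(t["eef_pos"],1),"F",np.round(t["force"],1),"T",np.round(t["wrist_torque"],3),"w",round(t["grip_width"],1))
ctrl.gripper_to(85);ctrl.hold(.5);s("open")
x,y,z=sensors.read_state()["eef_pos"]
ctrl.move_l((x,y,240),vel=150);s("up")
x,y,a=582.3,-301.3,-.118-np.pi/2
ctrl.move_ptp((x,y,240),Rdown(a));s("above probe")
p,d,c=grab("top");P=cloud(d,c);np.savez("top1.npz",p=p,d=d)
from meas import box,rect
rect(P,box(245,255,335,350)&(d>0)&(P[...,2]>105)&(P[...,2]<140),"knob")
q,d,c=grab("side")
im=np.hstack([cv2.resize(p[200:350,360:480],(480,600)),cv2.resize(q[210:410,300:406],(318,600))])
cv2.imwrite("pics/pre.png",im[...,::-1])
E
```

```text
open 7.38 [483.7  -2.5 127. ] F [0.2 0.9 0.2] T [-0.003  0.015  0.015] w 85.0
up 8.28 [482.9  -2.4 238.9] F [ 0.4 -0.3 -0.3] T [-0.019  0.055 -0.008] w 84.9
above probe 9.47 [ 582.  -300.3  239.1] F [ 0.1  0.5 -0.3] T [-0.055 -0.005 -0.025] w 84.8
knob         n=117 c=[483.6  -1.3] s=[43.7 13.8] long-axis -24.9deg=-0.435 z=132.9
```

View pics/pre.png

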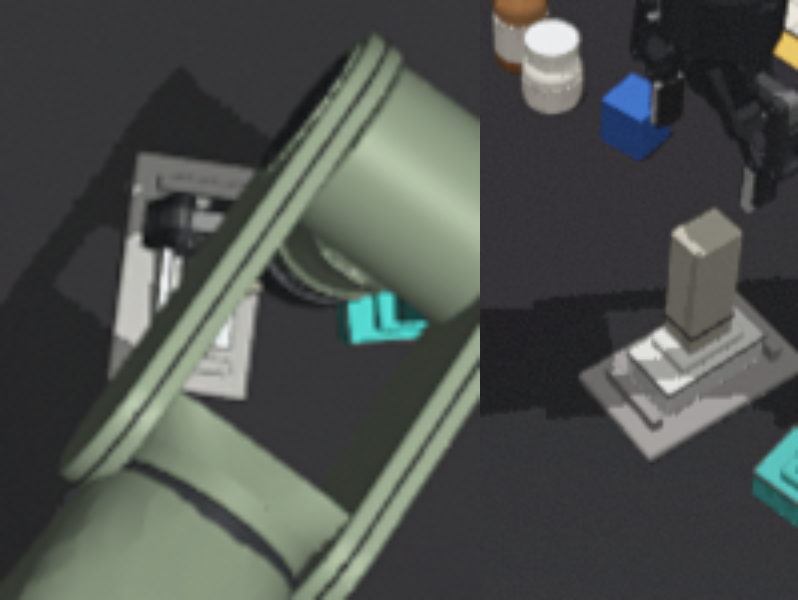

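The knob is back at rest (−24.9°, as at the start). The picture shows the open fingers straddling the grey handle, whose top is at about (705,230), with the jar and box untouched. Now I grasp and lift.

```bash
python3 - <<'E'
from h import *
def s(l):
    t=sensors.read_state();print(l,round(t["t"],2),np.round(t["eef_pos"],1),"F",np.round(t["force"],1),"T",np.round(t["wrist_torque"],3),"w",round(t["grip_width"],1))
x,y=582.3,-301.3
print(ctrl.move_l((x,y,136),vel=100,threshold=8));s("down")
ctrl.gripper_to(0,force=80);s("closed")
p=sensors.read_state()["eef_pos"];x,y=p[0],p[1]
ctrl.move_l((x,y,160),vel=40);s("up1")
ctrl.move_l((x,y,300),vel=120);s("up2");ctrl.hold(.3);s("up3")
q,d,c=grab("side");P=cloud(d,c);np.savez("side2.npz",p=q,d=d)
cv2.imwrite("pics/lift.png",cv2.resize(q[100:400,260:500],(600,750))[:600,:,::-1])
E
```

```text
False
down 10.77 [ 583.  -301.8  137.1] F [0.1 0.5 0.1] T [0.056 0.066 0.036] w 85.2
closed 11.32 [ 582.7 -301.6  136.6] F [0.9 0.1 2.1] T [-0.071  0.024  0.02 ] w 29.1
up1 12.07 [ 582.6 -301.5  160. ] F [ 0.1 -0.1 -3.1] T [-0.021  0.039 -0.027] w 29.5
up2 13.38 [ 582.2 -301.2  298.5] F [-0.4  0.  -3.1] T [-0.001 -0.022 -0.033] w 29.6
up3 13.68 [ 582.6 -301.5  299.4] F [ 0.3  0.2 -2.5] T [-0.013 -0.001 -0.045] w 29.2
```

View pics/lift.png

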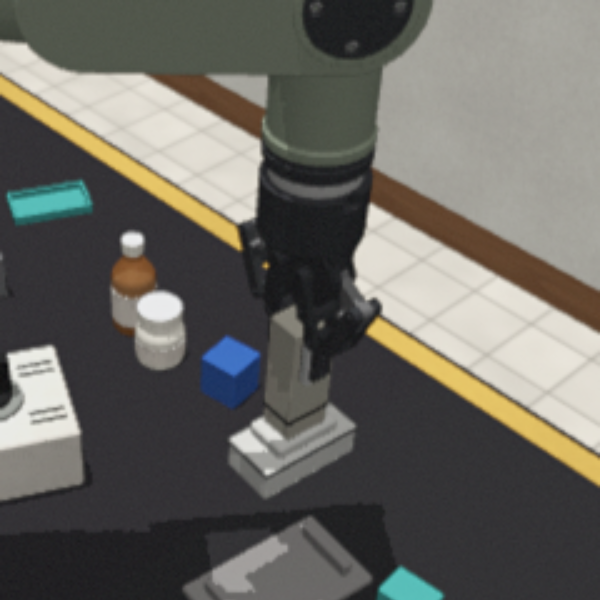

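The probe is held centred and upright, clear of the cradle, with its face 126.6 mm below the TCP. The bystanders haven't moved. I'm carrying it to a hover over the castle, then refining the dish pose and measuring the probe head there.

```bash
python3 - <<'E'
from h import *
from meas import box,rect
z=np.load("top0.npz");p=z["p"].astype(int);c=optics.camera_params("top")
for th in(190,205,220):
    m=(box(138,245,185,300)&(p.min(-1)>th)).astype(np.uint8)
    n,l,st,_=cv2.connectedComponentsWithStats(m);k=1+st[1:,4].argmax();m=(l==k).astype(float)
    print(th,m.sum(),fitbox(m,c,(100,56),5,17,(554,332,-.255)))
def s(l):
    t=sensors.read_state();print(l,round(t["t"],2),np.round(t["eef_pos"],1),"F",np.round(t["force"],1),"w",round(t["grip_width"],1))
x,y,a=554.3,332,-.252-np.pi/2
ctrl.move_ptp((x,y,300),Rdown(a));s("over")
ctrl.move_l((x,y,216),vel=80);ctrl.hold(.4);s("hover")
for n in("top","side"):
    q,d,cc=grab(n);np.savez(n+"3.npz",p=q,d=d)
    cv2.imwrite(f"pics/{n}3.png",(cv2.resize(q[200:350,70:270],(800,600)) if n=="top" else cv2.resize(q[100:250,120:320],(800,600)))[...,::-1])
E
```

```text
190 806.0 (array([ 5.53902570e+02,  3.31974164e+02, -2.53931468e-01]), np.float64(133.90196078431373))
205 747.0 (array([ 5.53707514e+02,  3.31080034e+02, -2.68353878e-01]), np.float64(189.43529411764706))
220 689.0 (array([ 5.53282533e+02,  3.27710547e+02, -3.30943458e-01]), np.float64(246.38039215686274))
over 16.0 [554.9 331.  299.9] F [ 0.1 -0.4 -2.5] w 28.9
hover 17.6 [554.4 332.  216.2] F [ 0.4  1.4 -3. ] w 29.0
```

View pics/top3.png

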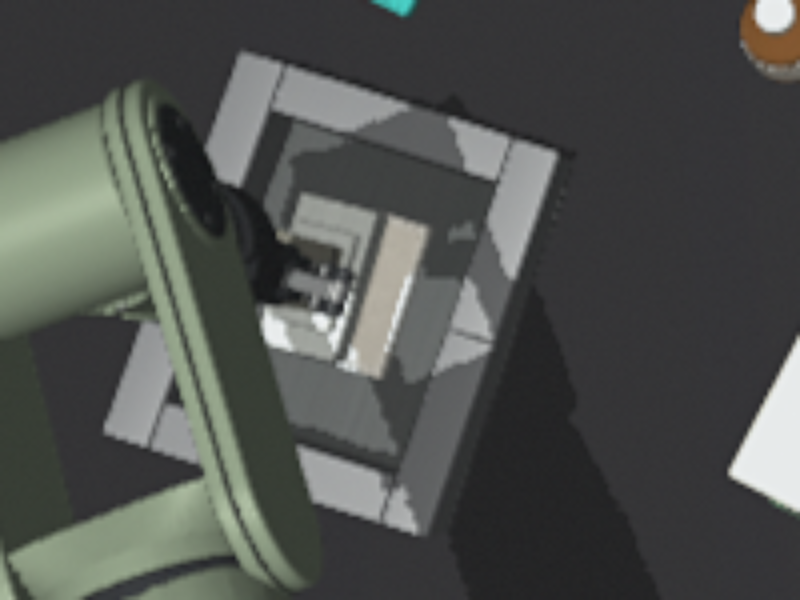

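View pics/side3.png

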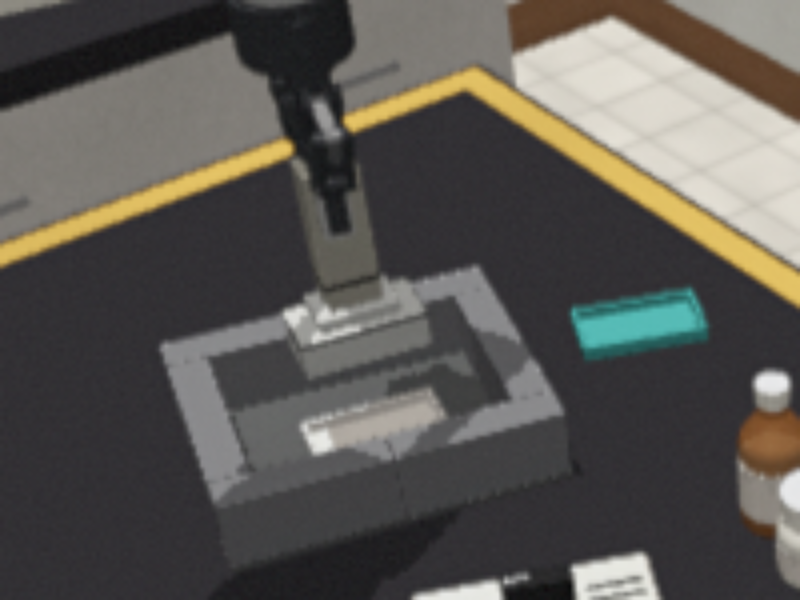

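In the top crop, the probe head (corners about (302,193), (383,215), (338,362)) sits parallel over the dish. In the side crop, the head's lower edge runs from about (315,375) to (430,342), and the dish's corners are (300,425), (433,390) and (446,413). I'll compare these with the model's projections.

```bash
python3 - <<'E'
from h import *
def cor(x,y,a,l,w,z):
    u=np.array([np.cos(a),np.sin(a)]);v=np.array([-u[1],u[0]])
    return np.array([[*(np.array([x,y])+i*l/2*u+j*w/2*v),z] for i,j in((1,1),(1,-1),(-1,-1),(-1,1))])
ims=[]
for n,o in(("top",(70,200)),("side",(120,100))):
    q=np.load(n+"3.npz")["p"];c=optics.camera_params(n)
    im=cv2.resize(q[o[1]:o[1]+150,o[0]:o[0]+200],(1600,1200),interpolation=cv2.INTER_CUBIC)
    for C,col in((cor(554.4,332,-.252,92,48,119.5),(255,0,0)),(cor(554.4,332,-.252,92,48,89.5),(255,255,0)),(cor(554,332,-.254,100,56,17),(0,255,0))):
        g=((proj(C,c)-o+.5)*8*16).astype(np.int32);cv2.polylines(im,[g],True,col,1,cv2.LINE_AA,4)
    ims.append(im[350:950,420:820] if n=="top" else im[500:950,500:900])
ims[1]=cv2.copyMakeBorder(ims[1],0,150,0,0,0)
cv2.imwrite("pics/ov.png",np.hstack(ims)[...,::-1])
E
```

```text
(no output)
```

View pics/ov.png

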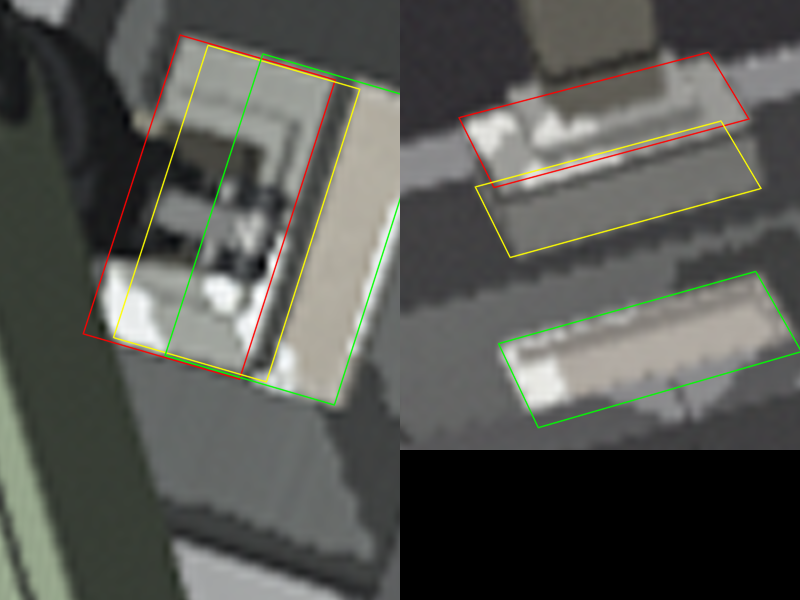

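Red is the head top, yellow the face and green the dish rim. The overlay matches in the top view to about 1 mm. In the side view the head and dish share the same offset of about 2–3 mm, so the probe is aligned relative to the dish. Now I lower it.

```bash
python3 - <<'E'
from h import *
def s(l):
    t=sensors.read_state();print(l,round(t["t"],2),np.round(t["eef_pos"],1),"F",np.round(t["force"],1),"w",round(t["grip_width"],1),"qv",np.abs(t["qvel"]).max().round(4));return t
R=Rdown(-.252-np.pi/2)
print(ctrl.move_l((554.2,332,175),rot=R,vel=40,threshold=6));s("mid")
print(ctrl.move_l((554.2,332,154),rot=R,vel=25,threshold=6));s("low")
ctrl.hold(1);
for i in range(4): t=s("hold");ctrl.hold(.2)
print(t["eef_rot"])
ims=[]
for n,(x,y) in(("top",(110,230)),("side",(160,140))):
    q,d,c=grab(n); ims.append(cv2.resize(q[y:y+100,x:x+100],(400,400),interpolation=cv2.INTER_CUBIC))
    if n=="side":
        P=cloud(d,c);m=np.zeros(d.shape,bool);m[130:230,170:250]=1
        for r in((54,62),(160,190)):
            k=m&(P[...,2]>r[0])&(P[...,2]<r[1])&(np.hypot(P[...,0]-554,P[...,1]-332)<55);print(r,k.sum(),P[k].mean(0).round(1), np.median(P[k][:,2]) if k.any() else 0)
cv2.imwrite("pics/fin.png",np.hstack(ims)[...,::-1])
E
```

```text
False
mid 18.88 [554.5 332.1 175.5] F [-0.3 -0.5 -2.9] w 29.3 qv 0.0031
False
low 19.87 [554.4 332.1 154.2] F [ 0.   0.  -2.3] w 29.3 qv 0.004
hold 20.87 [554.2 332.  154. ] F [ 0.4 -0.  -3.4] w 29.3 qv 0.0015
hold 21.07 [554.2 332.  154. ] F [ 0.2  0.  -2.7] w 29.2 qv 0.0023
hold 21.27 [554.2 332.  154. ] F [-0.1 -0.5 -2.3] w 29.3 qv 0.0017
hold 21.47 [554.2 332.  154. ] F [-0.1  1.  -2.2] w 28.9 qv 0.0013
[[ 9.68416082e-01 -2.49339714e-01  5.92263526e-06]
 [-2.49339714e-01 -9.68416081e-01  3.06169336e-05]
 [-1.89844223e-06 -3.11266790e-05 -1.00000000e+00]]
(54, 62) 159 [549.3 319.9  56.5] 56.06393630107534
(160, 190) 96 [541.2 309.4 176. ] 175.74711989804948
```

View pics/fin.png

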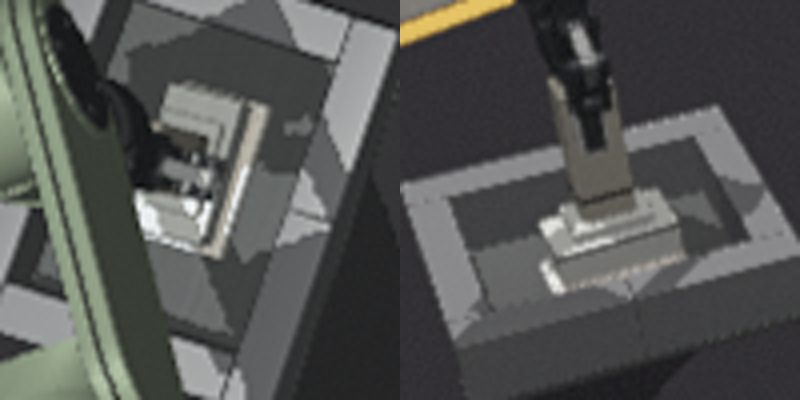

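The picture shows the head centred and parallel over the dish, with a thin strip of rim visible all along and nothing touching. The depth puts the head top at about 57 mm, so the face is at about 27 mm, 10 mm above the rim. Handing in.

```bash
python3 -c "
from plant import ctrl
ctrl.finish_job()"
```

```text
the job is handed in; nothing more can be done
```

I finished the job and handed it in at about 21.5 s of the 72 s allowed; no verdict is reported.

- **Knob:** I twisted it clockwise until the wrist torque jumped to about 1 N m at 1.13 rad, which I took as the stop. I then let it go, and the camera showed it back at its starting angle (−24.9°).
- **Probe:** I gripped the handle, lifted the probe straight out and carried it over the bricks with its face about 17 cm above the bench. It is now held upright over the dish.
- **Last checks:**
  - The TCP is steady at (554.2, 332.0, 154.0), upright, and within about 0.01 rad of the dish's long side.
  - The face is about 10 mm above the rim, with both the arm position and the side camera's depth agreeing.
  - The force shows only the probe's weight (about 3 N), so nothing suggests contact.
- **Disagreements:**
  - The side camera was 2–3 mm off from the top camera throughout. The head and dish shifted together, so their alignment holds.
  - The dish fit drifted by up to 4 mm at overly strict brightness thresholds. I discarded those fits.
- **Not re-measured:** I did not measure the bystanders' positions again; in the pictures they looked undisturbed.

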